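# Press the knife handle's rivets home in order

## Task

The knife lying in the wooden cradle has three brass rivets standing out of its black handle. With a fingertip, press them down flush with the handle one after another: first the middle one, then the one nearest the blade, last the one at the butt end. Press gently, without lifting the knife or shoving it out of place in its cradle, and leave the other things where they are.

Things in the scene. Friction and masses are not known exactly. Their poses are not given: they have to be found in the camera images.
- board: plywood riveting board, 280 x 200 mm, 18 mm thick, fixed to the table, carrying a pale wooden cradle (62 mm wide, its floor 30 mm and its rails 40 mm above the table) and an end stop behind the butt; origin at the centre of its underside, x along the cradle towards the blade end. It may be turned to any direction.
- knife: the knife being made, lying loose and flat in the cradle: black horn handle 126 mm long (x), 30 mm wide (y), 20 mm thick (z), then a brass bolster and an 85 mm steel blade; origin at the centre of the handle underside (30 mm above the table), x towards the blade tip, z up; the handle top is 20 mm above the origin (50 mm above the table)
- middle_top (a point): centre of the top of the brass rivet at the middle of the handle (x = 0 in the knife frame): 12 mm in diameter, standing 6 to 8 mm out of the handle top at the start; moves down with the rivet
- blade_top (a point): centre of the top of the brass rivet at the blade end of the handle (x = +44 mm in the knife frame): 12 mm in diameter, standing 6 to 8 mm out of the handle top at the start; moves down with the rivet
- butt_top (a point): centre of the top of the brass rivet at the butt end of the handle (x = -44 mm in the knife frame): 12 mm in diameter, standing 6 to 8 mm out of the handle top at the start; moves down with the rivet
- rivet_middle (a joint): how far the rivet at the middle of the handle (x = 0 in the knife frame) has been pushed in, m: 0 = standing 8 mm out, 0.008 = flush with the handle top (its stop). About 4 N pushes it; it stays where it is left.
- rivet_blade (a joint): how far the rivet at the blade end of the handle (x = +44 mm in the knife frame) has been pushed in, m: 0 = standing 8 mm out, 0.008 = flush with the handle top (its stop). About 4 N pushes it; it stays where it is left.
- rivet_butt (a joint): how far the rivet at the butt end of the handle (x = -44 mm in the knife frame) has been pushed in, m: 0 = standing 8 mm out, 0.008 = flush with the handle top (its stop). About 4 N pushes it; it stays where it is left.
- glue: small glue jar with an orange cap, 36 mm wide, 60 mm tall, standing on the board beside the handle; origin at the centre of its underside; a bystander, loose
- small_knife: small knife with a bone handle lying flat on the board beside the cradle, about 140 mm long, 16 mm high; origin under its handle, x towards its tip; a bystander, loose
- glass: purple drinking glass, 72 mm wide, 105 mm tall; origin at the centre of its underside; a bystander, loose
- tin: open square metal tin, 80 x 80 mm, 35 mm tall; origin at the centre of its underside; a bystander, loose
- wax: amber-coloured disc of polishing wax, 60 mm wide, 40 mm tall; origin at the centre of its underside; a bystander, loose
- hammer: hammer with a wooden handle lying on the table; origin under it, x towards its head; a bystander, loose
- big_knife: large finished knife with a bone handle and no rivets standing out, lying flat on the table, about 250 mm long, 20 mm high; origin under its handle, x towards its tip; a bystander, loose

How it is judged:
On the way, in this order (a step that is already met when the one before it is completed fails the run):
1. the middle rivet is pressed flush (less than 1.5 mm left standing), with the later ones still standing out by more than 4 mm (value of joint rivet_middle above 0.0065 m and value of joint each of rivet_blade, rivet_butt below 0.004 m), for 0.1 s.
2. the blade-end rivet is pressed flush (less than 1.5 mm left standing), with the later ones still standing out by more than 4 mm (value of joint rivet_blade above 0.0065 m and value of joint rivet_butt below 0.004 m), for 0.1 s.
3. the butt-end rivet is pressed flush (less than 1.5 mm left standing) (value of joint rivet_butt above 0.0065 m), for 0.1 s.
At the end, for the whole second after the job is handed in: all three rivets stand less than 1.5 mm out of the handle; the knife lies flat (within 0.08 rad), at rest and within 12 mm of where it started in its cradle; every bystander is within 30 mm of where it was (value of joint each of rivet_middle, rivet_blade, rivet_butt above 0.0065 m and angle between knife's own z axis and vertical below 0.08 rad and distance of knife from where it was at the start of the episode below 0.012 m and linear speed of knife below 0.02 m/s and distance of each of glue, small_knife, glass, tin, wax, hammer, big_knife from where it was at the start of the episode below 0.03 m); the robot touches nothing.
It fails at once if the knife is lifted more than 6 mm off the cradle floor (z of knife in the frame of board above 0.036 m).
It fails at once if the knife is shoved more than 12 mm out of its place (distance of knife from where it was at the start of the episode above 0.012 m).
It fails at once if the knife or a rivet is pressed or squeezed with more than 40 N (contact force between any of the fingers, the arm and knife above 40 N).
It fails at once if a bystander is moved by more than 30 mm (distance of any of glue, small_knife, glass, tin, wax, hammer, big_knife from where it was at the start of the episode above 0.03 m).
It also fails if it takes over 48 s, if anything falls off the work surface, if the arm or the gripper's body presses on something with over 40 N, if the wrist force passes 120 N, or if a joint passes its speed limit or range.

## Robot

A 7-joint arm with a two-finger parallel gripper is mounted at the origin on the work surface. World frame = base frame: x ahead of the robot, y to its left, z up, the work surface at z = 0. Lengths are in m, angles in rad, forces in N, time in s.
With the tool pointing down it reaches from about 0.4 to 0.85 m from the base axis. Payload 6.9 kg.
Tool frame: the origin (TCP) lies midway between the tips of the shut fingers; the grasp point (between the pads) lies 19 mm behind it (pinch_z is the distance from the TCP to the grasp point, in m); z points along the fingers, y is the line along which they close (so a half turn about z gives the same grasp; the last joint's range is limited). The gripper opens to 85 mm and grips with 20 to 120 N. Pads are 22 mm wide; open, the fingers measure 114 mm over their backs; the gripper's body (76 mm by 85 mm) begins 54 mm behind the grasp point. The pads swing forward as they close: fully open they stand 13 mm farther back than shut.
Start: joints at [-1.046, 0.507, -0.238, 1.5, 0.126, 1.149, -0.155], TCP at [0.255, 0.571, 0.231] pointing down, gripper open.
Joint ranges: [-3.08, 3.08], [-0.24, 2.05], [-1.43, 1.35], [0, 2.5], [-1.52, 4.66], [0.17, 1.96], [-2.89, 2.89]. Speed limits (rad/s): [2.39, 2.39, 3.14, 3.14, 3.14, 3.14, 3.14].

## Interface

Orientations are given as a unit quaternion [w, x, y, z].
In Python, from plant import * gives the robot as it stands.
- The arm moves only by the shell command python3 -m inch 'ROWS'. ROWS is JSON, a list of rows, each a list of 7 numbers: the opening, from 0 (shut) to 1 (fully open), then the shift along the world's x, y, z in cm, then the turn, a rotation vector about the world's x, y, z in rad. In form: [[fingers, dx, dy, dz, ax, ay, az], ...]. A call has 1 to 20 rows; each row is the pose to reach, as a shift and turn from the pose commanded when the call began; what a row does not reach only later rows make up. A row lasts 1/12 s, in which the tool goes at most 41.7 mm and 7.16 degrees, less where a joint would pass 70% of its speed; a pose out of reach is approached as far as the arm can. A call with a gripper value outside its range is refused whole. The fingers move at their own pace and stop on an object; the grip force is fixed at half the most. Time passes only in rows, so rows that repeat a pose let the fingers close. It gives the time, the measured TCP pose, the force, the opening and the grip force at its end, in the units of the state.
- state(): the state, without advancing time (a new reading comes with each control period).
- camera(name): name is "scene" or "top"; returns the picture (400x640x3 uint8, red, green, blue); there is no depth.
- camera_info(name): a dict with "fx", "fy", "cx", "cy" (pixels), "T" (4x4, takes a point from camera to world coordinates). Camera axes: x right, y up, looking along -z (the intrinsics and any distortion apply to the point x, -y, -z); pixel columns grow to the right and rows downward; lengths in m; the calibration is good to about 2 mm. A picture is of the moment at which its call begins. camera_info takes no time and is no camera call.
- close_job(): hands the job in; it is judged then, once.
The state is a dict: "time_s": time; "joints": joint angles; "dq": joint speeds; "effort": joint torques, N m; "position": TCP position; "ee_rot": TCP orientation; "contact_force": force on the tool from outside, world axes, zero at the start; "wrist_torque": the same for the moment, N m; "finger_gap": opening from 0.0 (shut) to 1.0 (fully open); "grip_force": force on a finger pad.
Only numpy, scipy, OpenCV 4.12 (cv2) and the standard library are available. Lean on these libraries where they do the work, as an engineer would, in place of code of your own. Each camera call takes 0.05 s, during which the arm holds its last target. There are 200 camera calls.

## Working session

There is one attempt and no reset: what is moved stays moved. The work goes in short steps, Python scripts to look and compute and a shell command to move; the robot and the scene stay as the last step left them, time stands still between calls to the robot, and variables do not carry over. Pictures are saved under pics/ and viewed, at most 10 in all, crops included, and the job is handed in when it is done.

```bash
mkdir -p pics
python3 - <<'E'
from plant import *
import cv2
for n in ("scene","top"):
    cv2.imwrite(f"pics/{n}0.png",camera(n)[:,:,::-1]); i=camera_info(n); print(n,i)
s=state();print(s["time_s"],s["position"],s["ee_rot"],s["finger_gap"])
E
```

```text
scene {'fx': 474.3244418052779, 'fy': 474.3244418052779, 'cx': 324.5592356670022, 'cy': 200.67676203927144, 'T': array([[ 0.35979311, -0.65453603,  0.6649297 ,  1.31004024],
       [ 0.93298626,  0.25945272, -0.24944122, -0.30513266],
       [-0.00924956,  0.7101175 ,  0.70402243,  0.91019489],
       [ 0.        ,  0.        ,  0.        ,  1.        ]])}
top {'fx': 432.32822084690025, 'fy': 432.32822084690025, 'cx': 320.9605868398316, 'cy': 200.48151335149896, 'T': array([[-1.31722648e-03,  9.92253340e-01, -1.24223891e-01,
         3.59089890e-01],
       [-9.99975921e-01, -2.15338966e-03, -6.59706692e-03,
        -1.42920840e-02],
       [-6.81346413e-03,  1.24212210e-01,  9.92232283e-01,
         1.32608483e+00],
       [ 0.00000000e+00,  0.00000000e+00,  0.00000000e+00,
         1.00000000e+00]])}
0.1 [0.25464173 0.57028783 0.23051152] [-1.42691534e-04  2.08355972e-01  9.78052733e-01 -7.87338540e-04] 0.999451087162872
```

View pics/top0.png

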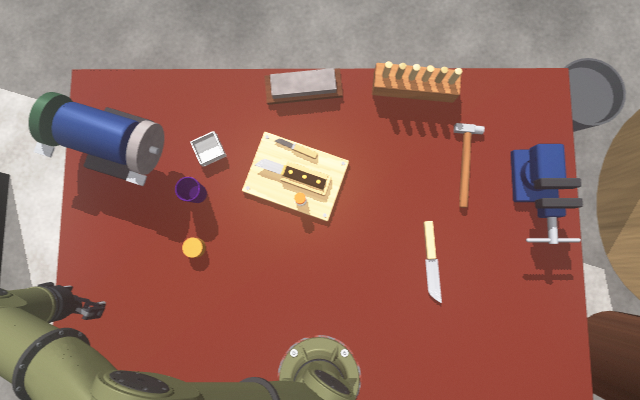

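View pics/scene0.png

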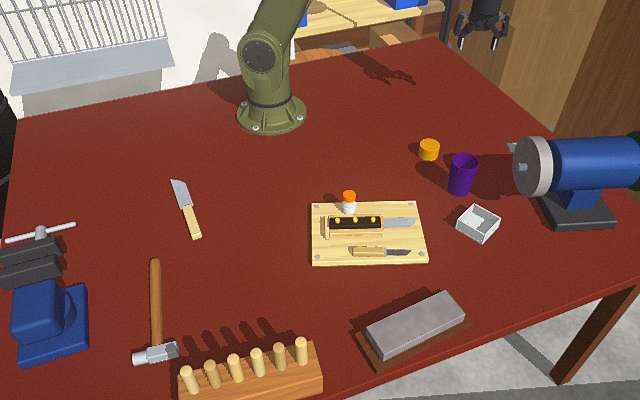

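Top view: knife in the cradle at about (305,178), blade pointing left, rivets near (292,172), (305,177) and (318,181), glue jar at (300,198). In the scene view the rivets are near (337,220), (355,220) and (373,220). I'll enlarge both to get exact pixels.

Run:
```python
import cv2,numpy as np
a=cv2.imread("pics/top0.png")[155:205,245:345]; b=cv2.imread("pics/scene0.png")[185:245,310:410]
f=lambda c:cv2.resize(c,None,fx=5,fy=5,interpolation=cv2.INTER_NEAREST)
cv2.imwrite("pics/crop.png",np.vstack([f(a),f(b)]))
for im,(x,y) in ((a,(245,155)),(b,(310,185))):
    h=cv2.cvtColor(im,cv2.COLOR_BGR2HSV); m=cv2.inRange(h,(18,130,110),(32,255,255))
    n,l,s,c=cv2.connectedComponentsWithStats(m)
    for k in range(1,n):
        if s[k,4]>3: print(s[k,4],c[k]+[x,y])
```

```text
6 [284.83333333 168.5       ]
5 [291.6 171.2]
8 [304.625 176.75 ]
11 [318.18181818 181.54545455]
77 [299.24675325 197.36363636]
43 [381.76744186 221.95348837]
26 [337.11538462 220.15384615]
27 [354.92592593 219.40740741]
25 [372.8  219.24]
```

View pics/crop.png

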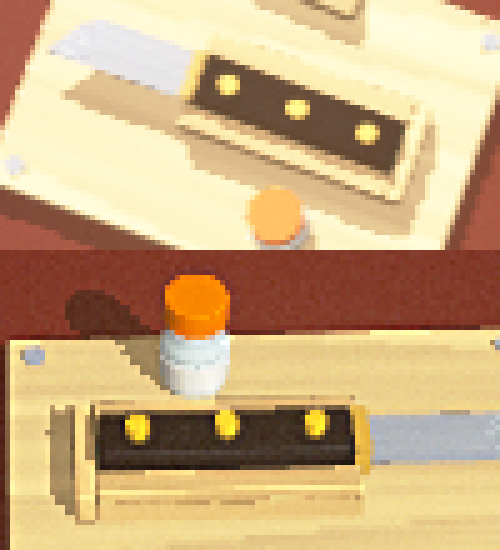

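Run:
```python
from plant import *
import numpy as np
def P(n,u,v,z):
    i=camera_info(n);T=i["T"];d=T[:3,:3]@[(u-i["cx"])/i["fx"],-(v-i["cy"])/i["fy"],-1];o=T[:3,3]
    return o+d*(z-o[2])/d[2]
t=[P("top",*p,.057) for p in ((303.9,176.3),(290.2,171.2),(317.9,180.9))]
s=[P("scene",*p,.057) for p in ((354.9,218.7),(372.8,218.5),(337.1,219.3))]
for a,b in zip(t,s): print(a.round(4),b.round(4))
p0=np.array(state()["position"])
m=[(a+b)/2 for a,b in zip(t,s)]; ax=m[1]-m[2]; print("yaw",np.degrees(np.arctan2(ax[1],ax[0])),np.linalg.norm(ax))
c=sum(m)/3; u=ax/np.linalg.norm(ax)
for k in (0,.044,-.044): print(((c+k*u)-p0)*100, c+k*u)
print("glue",P("top",300,197,.06),P("scene",349,196,.06))
```

```text
[0.5907 0.0449 0.057 ] [0.5904 0.0439 0.057 ]
[0.6063 0.0859 0.057 ] [0.606 0.085 0.057]
[0.5767 0.0032 0.057 ] [0.5762 0.0024 0.057 ]
yaw 70.2508956081547 0.08781065338375821
[ 33.64146619 -52.60790675 -17.35115211] [0.5910564  0.04420876 0.057     ]
[ 35.12823502 -48.46670904 -17.35115211] [0.60592408 0.08562074 0.057     ]
[ 32.15469737 -56.74910446 -17.35115211] [0.57618871 0.00279678 0.057     ]
glue [0.52810319 0.05606066 0.06      ] [0.51427427 0.06063394 0.06      ]
```

```bash
python3 -m inch '[[0,33.6,-52.6,0,0,0,0.075],[0,33.6,-52.6,0,0,0,0.075],[0,33.6,-52.6,0,0,0,0.075],[0,33.6,-52.6,0,0,0,0.075],[0,33.6,-52.6,0,0,0,0.075],[0,33.6,-52.6,0,0,0,0.075],[0,33.6,-52.6,0,0,0,0.075],[0,33.6,-52.6,0,0,0,0.075],[0,33.6,-52.6,0,0,0,0.075],[0,33.6,-52.6,0,0,0,0.075],[0,33.6,-52.6,0,0,0,0.075],[0,33.6,-52.6,0,0,0,0.075],[0,33.6,-52.6,0,0,0,0.075],[0,33.6,-52.6,0,0,0,0.075],[0,33.6,-52.6,0,0,0,0.075],[0,33.6,-52.6,0,0,0,0.075],[0,33.6,-52.6,0,0,0,0.075],[0,33.6,-52.6,0,0,0,0.075],[0,33.6,-52.6,0,0,0,0.075],[0,33.6,-52.6,0,0,0,0.075]]'
```

```text
time_s: 1.77
position: [0.5901, 0.0464, 0.2314]
ee_rot: [-0.0, 0.17, 0.985, 0.0]
contact_force: [-1.0, 0.5, -0.5]
finger_gap: 0.003
grip_force: 0.0
```

```bash
python3 -m inch '[[0,0,0,-4,0,0,0],[0,0,0,-8,0,0,0],[0,0,0,-12,0,0,0],[0,0,0,-14,0,0,0],[0,0,0,-15.3,0,0,0],[0,0,0,-15.3,0,0,0],[0,0,0,-15.3,0,0,0],[0,0,0,-15.3,0,0,0]]'
python3 - <<'E'
from plant import *
import cv2,numpy as np
print(state()["position"])
f=lambda c:cv2.resize(c[:,:,::-1],None,fx=4,fy=4,interpolation=cv2.INTER_NEAREST)
a=camera("top")[140:210,235:360]; b=camera("scene")[165:240,300:425]
cv2.imwrite("pics/c1.png",np.vstack([f(a),f(b)]))
E
```

```text
time_s: 2.43
position: [0.5914, 0.0455, 0.0795]
ee_rot: [0.001, 0.171, 0.985, 0.0]
contact_force: [-0.1, 0.1, 0.1]
finger_gap: -0.002
grip_force: 0.0
[0.59139119 0.04553972 0.07953322]
```

View pics/c1.png

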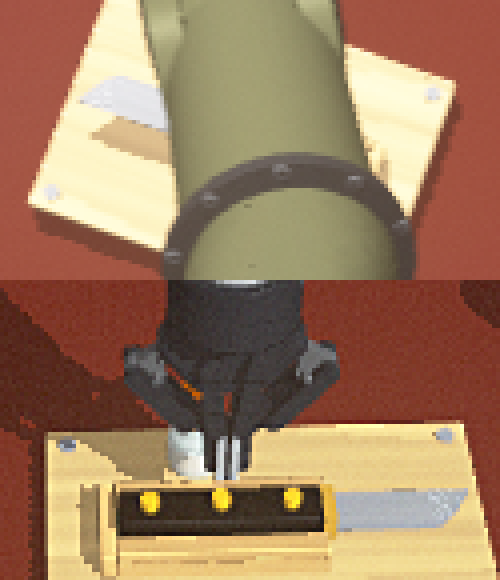

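The tip is centred over the middle rivet at about (222,490) in the lower crop, with the glue jar clear behind it. Next is a gentle descent.

```bash
python3 -m inch '[[0,0,-0.1,-0.8,0,0,0],[0,0,-0.1,-1.6,0,0,0],[0,0,-0.1,-1.9,0,0,0],[0,0,-0.1,-2.0,0,0,0],[0,0,-0.1,-2.1,0,0,0],[0,0,-0.1,-2.2,0,0,0],[0,0,-0.1,-2.3,0,0,0],[0,0,-0.1,-2.4,0,0,0],[0,0,-0.1,-2.5,0,0,0],[0,0,-0.1,-2.5,0,0,0],[0,0,-0.1,-2.5,0,0,0]]'
```

```text
time_s: 3.45
position: [0.5913, 0.0439, 0.0532]
ee_rot: [0.001, 0.171, 0.985, 0.0]
contact_force: [-0.6, 0.3, -0.6]
finger_gap: 0.003
grip_force: 0.0
```

```bash
python3 -m inch '[[0,0,0,-0.05,0,0,0],[0,0,0,-0.1,0,0,0],[0,0,0,-0.15,0,0,0],[0,0,0,-0.2,0,0,0],[0,0,0,-0.2,0,0,0]]'
python3 - <<'E'
from plant import *
import cv2,numpy as np
s=state();print(s["position"],s["contact_force"])
b=camera("scene")[165:240,300:425]
cv2.imwrite("pics/c2.png",cv2.resize(b[:,:,::-1],None,fx=6,fy=6,interpolation=cv2.INTER_CUBIC))
E
```

```text
time_s: 3.87
position: [0.5914, 0.044, 0.0515]
ee_rot: [0.001, 0.171, 0.985, 0.0]
contact_force: [0.9, 0.4, 3.5]
finger_gap: 0.001
grip_force: 1.6
[0.59141424 0.04397033 0.05149322] [0.85459394 0.4313345  3.50440904]
```

View pics/c2.png

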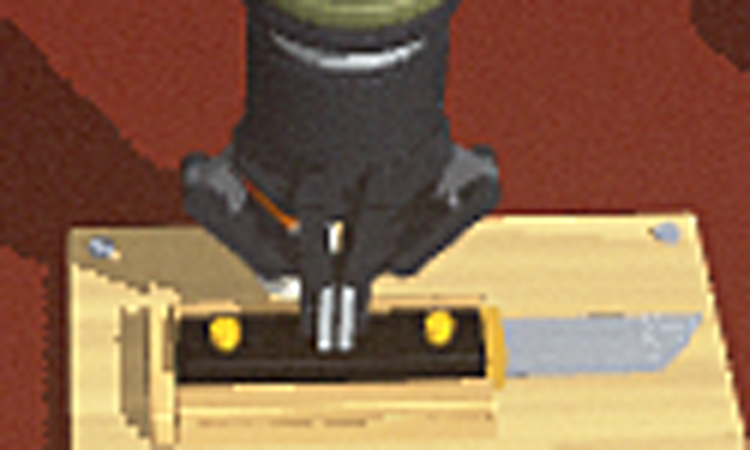

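The tip at (335,348) covers the middle rivet, with the other two still standing. The push force is 3.5 N, so I'll keep going in small steps until the rivet hits its stop.

```bash
python3 -m inch '[[0,0,0,-0.05,0,0,0],[0,0,0,-0.1,0,0,0],[0,0,0,-0.1,0,0,0]]'; python3 -m inch '[[0,0,0,-0.05,0,0,0],[0,0,0,-0.1,0,0,0],[0,0,0,-0.1,0,0,0]]'
```

```text
time_s: 4.17
position: [0.5914, 0.044, 0.0504]
ee_rot: [0.001, 0.171, 0.985, 0.0]
contact_force: [2.6, -0.0, 3.6]
finger_gap: 0.0
grip_force: 1.6
time_s: 4.42
position: [0.5914, 0.044, 0.0501]
ee_rot: [0.001, 0.172, 0.985, 0.0]
contact_force: [0.3, 0.3, 10.7]
finger_gap: 0.002
grip_force: 5.1
```

The force rose to 10.7 N at z = 50.1 mm, which is the stop, so the middle rivet is flush. I'll lift and go to the blade-end rivet.

```bash
python3 -m inch '[[0,0,0,0,0,0,0],[0,0,0,1,0,0,0],[0,0,0,2,0,0,0],[0,0,0,2.2,0,0,0],[0,0.7,2,2.2,0,0,0],[0,1.45,4.15,2.2,0,0,0],[0,1.45,4.15,2.2,0,0,0],[0,1.45,4.15,2.2,0,0,0],[0,1.45,4.15,2.2,0,0,0]]'
python3 - <<'E'
from plant import *
import cv2,numpy as np
s=state();print(s["position"],s["contact_force"])
b=camera("scene")[165:240,300:425]
cv2.imwrite("pics/c3.png",cv2.resize(b[:,:,::-1],None,fx=6,fy=6,interpolation=cv2.INTER_CUBIC))
E
```

```text
time_s: 5.17
position: [0.6048, 0.0845, 0.0711]
ee_rot: [-0.0, 0.172, 0.985, -0.001]
contact_force: [-1.0, 0.2, -0.1]
finger_gap: -0.004
grip_force: 0.0
[0.60475078 0.08450084 0.07109809] [-0.96764801  0.15388395 -0.0768048 ]
```

View pics/c3.png

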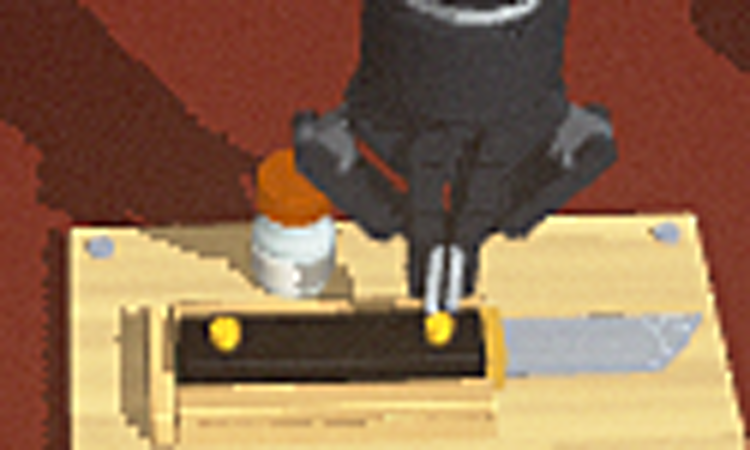

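The middle rivet no longer shows, so it is flush. The blade and butt rivets at (438,328) and (225,333) still stand, and the tip is over the blade one.

```bash
python3 -m inch '[[0,0.05,0.1,-0.6,0,0,0],[0,0.05,0.1,-1.1,0,0,0],[0,0.05,0.1,-1.25,0,0,0],[0,0.05,0.1,-1.35,0,0,0],[0,0.05,0.1,-1.45,0,0,0],[0,0.05,0.1,-1.55,0,0,0],[0,0.05,0.1,-1.65,0,0,0],[0,0.05,0.1,-1.75,0,0,0],[0,0.05,0.1,-1.85,0,0,0],[0,0.05,0.1,-1.95,0,0,0],[0,0.05,0.1,-2.0,0,0,0],[0,0.05,0.1,-2.0,0,0,0]]'; python3 -m inch '[[0,0,0,-0.05,0,0,0],[0,0,0,-0.1,0,0,0],[0,0,0,-0.1,0,0,0]]'
```

```text
time_s: 6.22
position: [0.6059, 0.0861, 0.0511]
ee_rot: [0.0, 0.172, 0.985, -0.0]
contact_force: [-0.5, -0.2, -0.4]
finger_gap: -0.003
grip_force: 0.2
time_s: 6.47
position: [0.6061, 0.0864, 0.0503]
ee_rot: [0.0, 0.172, 0.985, 0.0]
contact_force: [-0.6, -1.4, 3.2]
finger_gap: -0.004
grip_force: 1.4
```

```bash
python3 -m inch '[[0,0,0,-0.05,0,0,0],[0,0,0,-0.1,0,0,0],[0,0,0,-0.1,0,0,0]]'
```

```text
time_s: 6.72
position: [0.6061, 0.0863, 0.0501]
ee_rot: [0.0, 0.172, 0.985, 0.0]
contact_force: [-3.5, -2.0, 10.2]
finger_gap: -0.003
grip_force: 5.1
```

Blade rivet is at its stop too. Next is the butt rivet.

```bash
python3 -m inch '[[0,0,0,0,0,0,0],[0,0,0,1,0,0,0],[0,0,0,2,0,0,0],[0,0,0,2.2,0,0,0],[0,-1,-2.8,2.2,0,0,0],[0,-2,-5.6,2.2,0,0,0],[0,-3,-8.3,2.2,0,0,0],[0,-3,-8.3,2.2,0,0,0],[0,-3,-8.3,2.2,0,0,0],[0,-3,-8.3,2.2,0,0,0],[0,-3,-8.3,2.2,0,0,0]]'
python3 - <<'E'
from plant import *
import cv2,numpy as np
s=state();print(s["position"],s["contact_force"])
b=camera("scene")[165:240,300:425]
cv2.imwrite("pics/c4.png",cv2.resize(b[:,:,::-1],None,fx=6,fy=6,interpolation=cv2.INTER_CUBIC))
E
```

```text
time_s: 7.63
position: [0.5764, 0.0048, 0.0715]
ee_rot: [0.0, 0.171, 0.985, 0.001]
contact_force: [-0.7, -0.5, -0.3]
finger_gap: -0.0
grip_force: 0.0
[0.5764078  0.00482489 0.07148959] [-0.66313243 -0.51835533 -0.31097734]
```

View pics/c4.png

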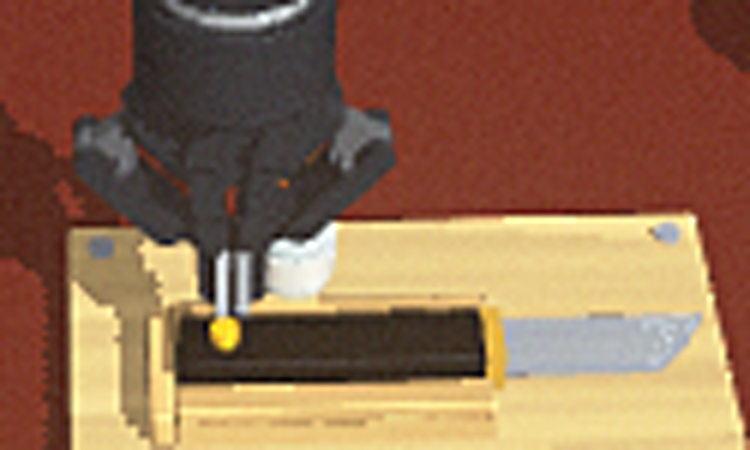

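Only the butt rivet at (225,333) still stands, and the tip is above it.

```bash
python3 -m inch '[[0,0,-0.1,-0.6,0,0,0],[0,0,-0.1,-1.1,0,0,0],[0,0,-0.1,-1.25,0,0,0],[0,0,-0.1,-1.35,0,0,0],[0,0,-0.1,-1.45,0,0,0],[0,0,-0.1,-1.55,0,0,0],[0,0,-0.1,-1.65,0,0,0],[0,0,-0.1,-1.75,0,0,0],[0,0,-0.1,-1.85,0,0,0],[0,0,-0.1,-1.95,0,0,0],[0,0,-0.1,-2.0,0,0,0],[0,0,-0.1,-2.0,0,0,0]]'; python3 -m inch '[[0,0,0,-0.05,0,0,0],[0,0,0,-0.1,0,0,0],[0,0,0,-0.1,0,0,0]]'
```

```text
time_s: 8.68
position: [0.5759, 0.0022, 0.0512]
ee_rot: [0.0, 0.172, 0.985, 0.0]
contact_force: [0.3, -0.1, 0.8]
finger_gap: -0.001
grip_force: 0.3
time_s: 8.93
position: [0.576, 0.0021, 0.0503]
ee_rot: [0.0, 0.172, 0.985, 0.0]
contact_force: [-1.7, 0.6, 2.6]
finger_gap: -0.002
grip_force: 1.3
```

```bash
python3 -m inch '[[0,0,0,-0.05,0,0,0],[0,0,0,-0.1,0,0,0],[0,0,0,-0.1,0,0,0]]'; python3 -m inch '[[0,0,0,0,0,0,0],[0,0,0,1,0,0,0],[0,0,0,3,0,0,0],[0,0,0,6,0,0,0],[0,0,0,10,0,0,0],[0,0,0,14,0,0,0],[0,0,0,15,0,0,0],[0,0,0,15,0,0,0],[0,0,0,15,0,0,0],[0,0,0,15,0,0,0]]'
python3 - <<'E'
from plant import *
import cv2,numpy as np
b=camera("scene")[165:240,300:425]
cv2.imwrite("pics/c5.png",cv2.resize(b[:,:,::-1],None,fx=6,fy=6,interpolation=cv2.INTER_CUBIC))
E
```

```text
time_s: 9.18
position: [0.5761, 0.0021, 0.0501]
ee_rot: [0.0, 0.172, 0.985, -0.0]
contact_force: [-3.8, 0.8, 12.4]
finger_gap: -0.004
grip_force: 5.5
time_s: 10.02
position: [0.5752, 0.0019, 0.1983]
ee_rot: [-0.001, 0.172, 0.985, -0.0]
contact_force: [-0.6, -0.0, -0.7]
finger_gap: 0.0
grip_force: 0.0
```

View pics/c5.png

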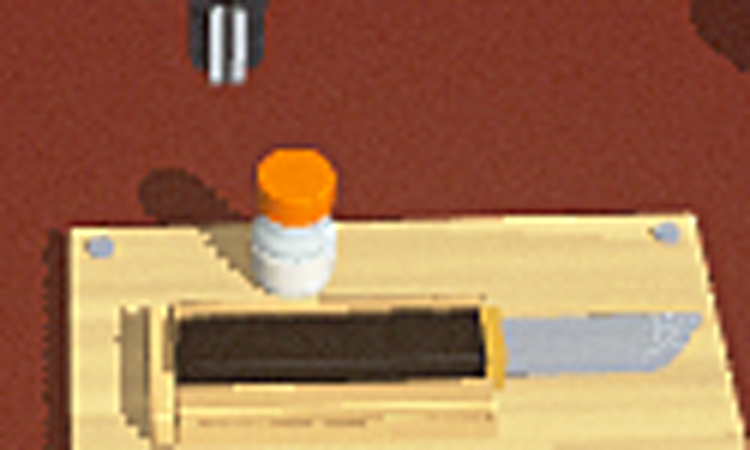

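No rivet stands out of the handle any more. The knife and the glue jar are where they were, and the arm is clear.

```bash
python3 -c "
from plant import *
print(close_job())"
```

```text
the job is handed in; nothing more can be done
None
```

I pressed all three rivets down to their stops in the order middle, blade end, butt end (force readings up to about 12 N); in the last picture none stands out and the knife hasn't visibly moved, and the job is handed in, though no verdict came back.

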